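# Seat a calibration bar on the measuring stage

## Task

Seat the calibration bar on the measuring stage: push near its free end to swing it about the dowel in its slotted end until its side meets the stop screw, and keep it pressed there firmly for a moment. Then push on its free end face to slide it home, the bottom of the slot firmly on the dowel and the bar still against the screw, and last swing the spring clip all the way over onto the slotted end so that it holds the bar. Nobody knows how far the screw is set, so feel for it: firm fingertip pressure is 5 to 10 N, and over 15 N on the bar would upset the setting; keep the bar flat on the stage and leave the gauge block, the glass dish and the lens can alone.

Things in the scene. Friction and masses are not known exactly. Their poses are not given: they have to be found in the camera images.
- stage: Fixed black measuring stage on a white base; micrometer heads on its -x and -y sides stay below 80 mm. Origin: under the base's centre, at table height; x points away from the robot (turned up to 0.2 rad), y left, z up. The flat table plate, 280 (x) by 360 (y) mm, has its top 90 mm above the origin. All fixtures below stand on it, with axes parallel to the stage's.
- stop_block: Steel block at stage x +100, y +85 mm, 20 (x) by 36 by 20 mm high on a foot 60 mm long; origin at its underside's centre. A stop screw 8 mm thick runs through it along x, 8 mm above the plate, with a ball tip 8 mm thick (stop_screw_c0) facing -x. How far it is set is NOT known: the tip's end lies 29 to 43 mm to the -x side of the origin; feel or look for it. It does not give.
- dowel: Upright steel locating dowel, 8 mm thick, 18 mm high, fixed in the plate at stage x +50, y -100 mm. Origin: on its axis at the plate's top. Axes as the stage's.
- bar: Loose aluminium bar with a glass scale in its top, 28 mm wide (x -14 to +14), 12 mm thick, about 220 g, flat on the plate; y runs to the free end, at y +220 mm. Slotted end at y -20 mm: open slot 12 mm wide to its flat bottom at y +4 mm. Origin: on the underside, where the dowel's axis stands when the slot is bottomed. Its +x side is the one that comes to rest on the stop screw.
- bar_free_end (a point): Centre of the bar's free end face (bar x 0, y +220, z +6 mm). At the start the dowel already stands in the slot but a few mm short of its bottom, and the bar is turned 0.4 to 0.72 rad anticlockwise (from above) from the stage's y, free end towards the robot. On the stop screw it lies within 0.045 rad of the stage's y. It slides on the plate with 1 to 3 N of friction.
- clip (a joint): Swing of the spring clip about its post (axis at stage x +35, y -150 mm; 20 mm thick, 34 mm high). 0: it points along stage -x, parked clear of the bar; grows clockwise from above; 1.571: along stage +y; stop at 1.75, its foot on the middle of the seated bar. Stays where left. From about 1.5 the foot rides up 1.5 mm over the bar's edge and the push on the pin briefly rises, at most to about 10 N.
- clip_arm: Sprung arm of the clip: steel strip 13 mm wide, 95 mm long, its top 27 mm above the plate, with a black ball foot 24 mm thick under it 85 mm from the post and an upright pin above the foot. Sprung down with about 2.5 N at the foot, where it can lift 10 mm. Origin: on the post's axis 25 mm above the plate; -x points along the arm to the pin, z up.
- clip_pin (a point): On the axis of the upright pin of the clip (12 mm thick, 85 mm from the post's axis), 43 mm above the plate; the pin stands from 27 to 53 mm above the plate. Push or pinch it to swing the clip.
- gauge_block: Bystander: steel gauge block, 35 by 30 by 9 mm, lying on the plate in its corner towards the robot and to the right. Origin: centre of its underside.
- dish: Bystander: shallow glass dish with lid, 96 mm across, 18 mm high, on the table left of the stage. Origin: centre of its underside.
- lens_can: Bystander: upright black lens can with a grey cap, 41 mm across, 58 mm high, on the table left of the stage. Origin: centre of its underside.
There are look-alikes about, which are no part of the job. Of the things shaped like the bar, the aluminium one is meant.

How it is judged:
By the outcome, as a careful person would: the job done as asked, in the order asked, and still so for the second after the job is handed in, with the robot touching nothing.
It also fails if it takes over 72 s, if anything falls off the work surface, if the arm or the gripper's body presses on something with over 40 N, if the wrist force passes 120 N, or if a joint passes its speed limit or range.

## Robot

A 6-joint arm with a two-finger parallel gripper is mounted at the origin on the work surface. World frame = base frame: x ahead of the robot, y to its left, z up, the work surface at z = 0. Lengths are in m, angles in degrees, forces in N, time in s.
With the tool pointing down it reaches from about 0.3 to 0.775 m from the base axis. Payload 14.6 kg.
Tool frame: the origin (TCP) lies at the very end of the fingers, on their centre line; the grasp point (between the pads) lies 19 mm behind it (manip.grip_point_offset is the distance from the TCP to the grasp point, in m); z points along the fingers, y is the direction in which the jaws open and shut (so a half turn about z gives the same grasp; the last joint's range is limited). The gripper opens to 85 mm and grips with 20 to 120 N. Pads are 22 mm wide; open, the fingers measure 114 mm over their backs; the gripper's body (76 mm by 85 mm) begins 54 mm behind the grasp point. The pads swing forward as they close: fully open they stand 13 mm farther back than shut.
Start: joints at [61.329, 17.183, 87.147, -0, 75.671, -3.816], TCP at [0.231, 0.499, 0.231] pointing down, gripper open.
Joint ranges: [-173.82, 173.82], [-45.26, 126.66], [13.44, 144.39], [-59.66, 239.66], [0, 175.72], [-146.38, 146.38]. Speed limits (degrees/s): [127.2, 127.2, 147.25, 180, 180, 180].

## Interface

Orientations are given as a 3x3 rotation matrix whose columns are the frame's x, y, z axes.
In Python, from bench import manip gives the robot as it stands.
- The arm moves only by the tool move_arm, never from a script. Its arguments are lists of equal length, an entry for each row: "fingers": the closure, from -1 (fully open) to 1 (shut); "delta_pos": the shift along the tool's x, y, z in cm, a list of three; "turn": the turn about the tool's z in degrees. A call has 1 to 12 rows; each row is the pose to reach, as a shift and turn from the pose measured when the call began, along the tool's axes at that moment; what a row does not reach only later rows make up. A row lasts 1/8 s, in which the tool goes at most 62.5 mm and 10.7 degrees, less where a joint would pass 70% of its speed; a pose out of reach is approached as far as the arm can. A call with a gripper value outside its range is refused whole. The fingers move at their own pace and stop on an object; "grip_force" is the grip in N (left out, the last holds). Time passes only in rows, so rows that repeat a pose let the fingers close. It gives the time, the measured TCP pose, the force and the opening at its end, in the units of the state.
- manip.get_obs(): the state, without advancing time (a new reading comes with each control period).
- manip.capture(name): name is "scene" or "top" or "wrist"; returns the picture (420x560x3 uint8, red, green, blue); there is no depth.
- manip.camera_model(name): a dict with "fov_y" (degrees; the focal length in pixels is half the picture's height over the tangent of half this angle, whatever the lens; pixels are square), "cx", "cy" (the principal point, pixels), "rvec" (rotation vector, rad) and "tvec" (3), from world to camera coordinates, as OpenCV has them. Camera axes: x right, y down, z forward; pixel columns grow to the right and rows downward; lengths in m; the calibration is good to about 2 mm. A picture is of the moment at which its call begins: read the wrist's pose just before it. camera_model takes no time and is no camera call; for the wrist camera it gives the pose at the moment of the call.
- manip.sign_off(): hands the job in, once; it reports no verdict.
The state is a dict: "time": time; "joints": joint angles; "joint_velocities": joint speeds; "joint_torque": joint torques, N m; "tool_pos": TCP position; "tool_rot": TCP orientation; "contact_force": force on the tool from outside, world axes, zero at the start; "ft_torque": the same for the moment, N m; "finger_gap": finger opening in m.
Only numpy, scipy, OpenCV 4.12 (cv2) and the standard library are available. Lean on these libraries where they do the work, as an engineer would, in place of code of your own. Each camera call takes 0.05 s, during which the arm holds its last target.

## Working session

There is one attempt and no reset: what is moved stays moved. The work goes in short steps, Python scripts to look and compute and a tool call to move; the robot and the scene stay as the last step left them, time stands still between calls to the robot, and variables do not carry over. Pictures are saved under pics/ and viewed, and the job is handed in when it is done.

Besides the shell and the picture viewer there is one more tool, called after "Request:" as name(argument=value, ...) on one line, values as JSON. move_arm: Moves the arm, as the interface text tells. Its arguments: {"type":"object","properties":{"fingers":{"type":"array","items":{"type":"number"}},"delta_pos":{"type":"array","items":{"type":"array","items":{"type":"number"}}},"turn":{"type":"array","items":{"type":"number"}},"grip_force":{"type":"number"}},"required":["fingers","delta_pos","turn"]}

```bash
ls; mkdir -p pics
python3 - <<'E'
from bench import manip
import cv2
o=manip.get_obs(); print({k:o[k] for k in ("time","tool_pos","tool_rot","contact_force","finger_gap")})
for n in ("scene","top","wrist"):
    m=manip.camera_model(n); print(n,m)
    cv2.imwrite(f"pics/{n}0.png",manip.capture(n)[:,:,::-1])
E
```

```text
pics
{'time': 0.0, 'tool_pos': array([0.23105696, 0.49885019, 0.23074225]), 'tool_rot': array([[-9.07391338e-01,  4.20286371e-01, -5.70634966e-04],
       [ 4.20286745e-01,  9.07390811e-01, -9.83821836e-04],
       [ 1.04302015e-04, -1.13254173e-03, -9.99999353e-01]]), 'contact_force': array([-0.55215773, -0.07525484, -0.40334463]), 'finger_gap': 0.08551030519280699}
scene {'fov_y': 44.29207153559944, 'cx': 268.8796247595277, 'cy': 210.29020893721867, 'rvec': array([ 2.47100678,  0.75191431, -0.1989772 ]), 'tvec': array([-0.36089297, -0.12768992,  1.40422655])}
top {'fov_y': 53.391805962758916, 'cx': 282.129264155763, 'cy': 205.47274491097087, 'rvec': array([ 2.21401378, -2.17742934,  0.06795726]), 'tvec': array([1.18759880e-04, 4.23410136e-01, 1.09939234e+00])}
wrist {'fov_y': 66.63842033566729, 'cx': 278.73937381649586, 'cy': 209.77616358208275, 'rvec': array([-2.44165195, -1.56059929, -0.21900408]), 'tvec': array([-0.54922927, -0.03521953,  0.37825963])}
```

View pics/top0.png

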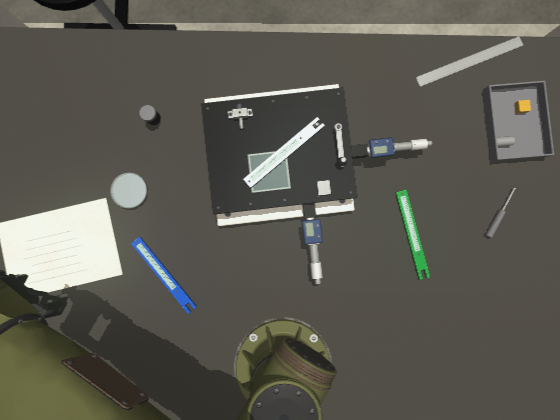

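View pics/scene0.png

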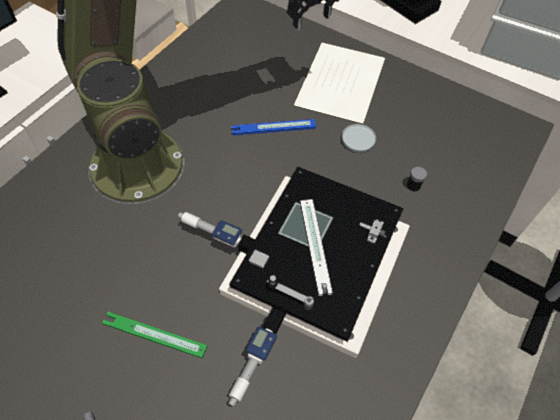

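View pics/wrist0.png

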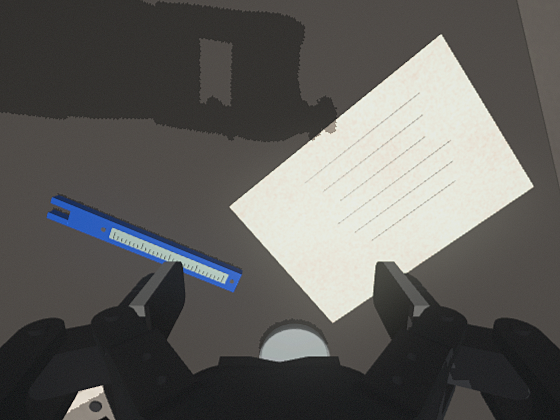

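```bash
cat > h.py <<'E'
import numpy as np, cv2
from bench import manip
def K(m,h=420):
    f=h/2/np.tan(np.radians(m["fov_y"])/2); return np.array([[f,0,m["cx"]],[0,f,m["cy"]],[0,0,1]])
def pix2w(m,px,z):
    R=cv2.Rodrigues(np.array(m["rvec"]))[0]; C=-R.T@np.array(m["tvec"])
    out=[]
    for u,v in px:
        d=R.T@np.linalg.inv(K(m))@np.array([u,v,1.]); out.append(C+d*(z-C[2])/d[2])
    return np.array(out)
def proj(m,P):
    return cv2.projectPoints(np.array(P,float).reshape(-1,3),np.array(m["rvec"]),np.array(m["tvec"]),K(m),None)[0].reshape(-1,2)
def crop(img,x0,y0,w,h,s,name):
    cv2.imwrite(name,cv2.resize(img[y0:y0+h,x0:x0+w],None,fx=s,fy=s,interpolation=cv2.INTER_CUBIC))
E
python3 - <<'E'
from h import *
t=cv2.imread("pics/top0.png"); crop(t,195,75,170,150,4.5,"pics/topc0.png")
t=cv2.imread("pics/scene0.png"); crop(t,215,160,200,200,3,"pics/scenec0.png")
E
```

```text
(no output)
```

View pics/topc0.png

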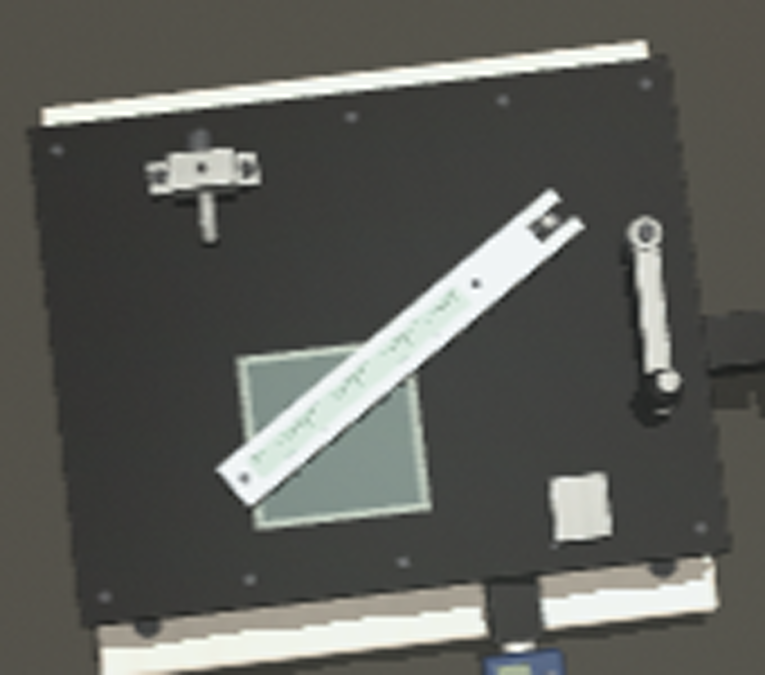

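View pics/scenec0.png

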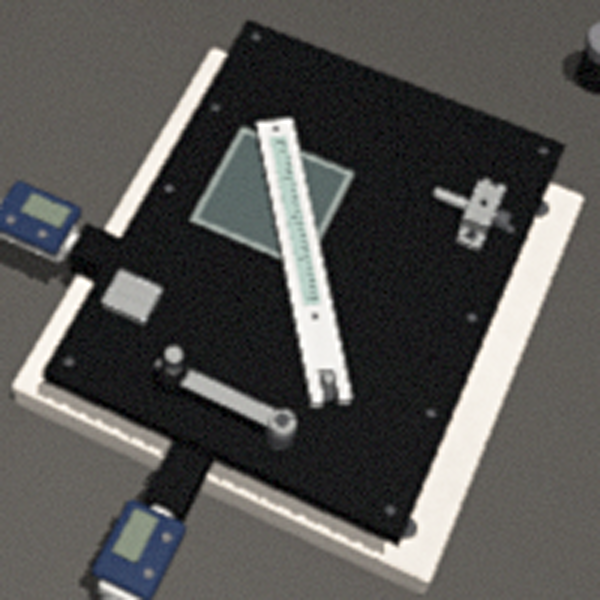

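```bash
cat >> h.py <<'E'
def top4(p): return np.array(p)/4.5+[195,75]
E
python3 - <<'E'
from h import *
from scipy.optimize import least_squares
mt=manip.camera_model("top"); ms=manip.camera_model("scene")
S=np.array([[140,180,90],[140,-180,90],[-140,-180,90],[-140,180,90]])/1000
ct=top4([(30,127),(668,57),(730,550),(82,627)])-0.4
cs=np.array([(565,146),(405,541),(43,380),(248,22)])/3+[215,160]
fx=np.array([[50,-100,108],[35,-150,124],[35-85,-150,143]])/1000
fxp=top4([(548,222),(646,232),(668,381)])-.4
def T(p,S):
    c,s=np.cos(p[2]),np.sin(p[2]); return S@np.array([[c,s,0],[-s,c,0],[0,0,1]])+[p[0],p[1],0]
print(pix2w(mt,ct,.09)); print(pix2w(ms,cs,.09))
for use in ("t","s","ts"):
    def r(p):
        o=[]
        if "t" in use:o+= [proj(mt,T(p,S))-ct, proj(mt,T(p,fx))-fxp]
        if "s" in use:o+=[proj(ms,T(p,S))-cs]
        return np.concatenate(o).ravel()
    f=least_squares(r,[.5,0,.1],loss="soft_l1"); print(use,f.x, np.round(f.fun,1))
E
```

```text
[[ 0.67306122  0.21437558  0.09      ]
 [ 0.71934944 -0.14072963  0.09      ]
 [ 0.44355584 -0.17721233  0.09      ]
 [ 0.3951682   0.17828794  0.09      ]]
[[ 0.67621292  0.21128895  0.09      ]
 [ 0.72527177 -0.14283399  0.09      ]
 [ 0.45114349 -0.18411772  0.09      ]
 [ 0.40228659  0.17437767  0.09      ]]
t [0.55764245 0.01926111 0.1312506 ] [-0.7  0.1  0.1 -0.3  0.1  0.5 -0.4 -0.1  0.1 -0.1  0.1 -0.2  0.7  0. ]
s [0.56340855 0.01472077 0.1386919 ] [ 0.6 -0.1  0.4  1.  -0.2 -0.8 -1.  -0.2]
ts [0.55936202 0.01856183 0.13134871] [-0.4 -0.6  0.3 -0.9  0.4 -0.2 -0.1 -0.7  0.3 -0.8  0.4 -0.9  1.  -0.7
  0.1 -1.5 -1.2 -1.5 -1.  -3.7 -0.9 -2.1]
```

Run:
```python
from h import *
mt=manip.camera_model("top")
b=pix2w(mt,top4([(550,190),(585,225),(252,506),(217,468)])-.4,.102); print(b)
p=np.array([.55764,.01926,.13125]); c,s=np.cos(p[2]),np.sin(p[2]); R=np.array([[c,-s],[s,c]])
st=(b[:,:2]-p[:2])@R; print("stage mm",st*1000)
a=(st[3]+st[2])/2-(st[0]+st[1])/2; print(np.linalg.norm(a), np.arctan2(-a[0],a[1]))
tip=pix2w(mt,top4([(210,240)])-.4,.098)[0,:2]; print("tip stage",(tip-p[:2])@R*1000, tip)
for n,(x,y) in dict(dowel=(50,-100),post=(35,-150),pin=(-50,-150),stop=(100,85)).items(): print(n,p[:2]+R@np.array([x,y])/1000)
for q,z,n in [((548,222),.108,"dowel"),((668,381),.143,"pin"),((646,232),.124,"post")]: print(n,pix2w(mt,top4([q])-.4,z))
m=manip.camera_model("wrist");Rw=cv2.Rodrigues(np.array(m["rvec"]))[0]; o=manip.get_obs()
print("cam in tool", o["tool_rot"].T@(-Rw.T@m["tvec"]-o["tool_pos"]), o["tool_rot"].T@Rw.T)
```

```text
[[ 0.63950485 -0.07459376  0.102     ]
 [ 0.62035757 -0.09406798  0.102     ]
 [ 0.46219417  0.08562833  0.102     ]
 [ 0.48265474  0.10511983  0.102     ]]
stage mm [[  68.87776677 -103.76047061]
 [  47.34651463 -120.56131881]
 [ -85.93904985   78.28883029]
 [ -63.10354638   94.93493482]]
0.23896076262557472 0.5884143584002756
tip stage [63.33788717 85.26347382] [0.60927439 0.11207938]
dowel [ 0.6202973  -0.07333623]
post [ 0.61196999 -0.12486929]
pin [ 0.52770107 -0.13599354]
stop [0.64565566 0.11661627]
dowel [[ 0.6201252  -0.07319404  0.108     ]]
pin [[ 0.52776181 -0.13426298  0.143     ]]
post [[ 0.61154254 -0.12461437  0.124     ]]
cam in tool [ 0.07071489 -0.00056825 -0.14228432] [[ 3.43323558e-04 -9.61163097e-01 -2.75980765e-01]
 [ 9.99999727e-01  1.49439231e-04  7.23557637e-04]
 [-6.54214547e-04 -2.75980938e-01  9.61162886e-01]]
```

```bash
cat >> h.py <<'E'
P=np.array([.55764,.01926,.13125])
def st2w(x,y):
    c,s=np.cos(P[2]),np.sin(P[2]); return P[:2]+np.array([[c,-s],[s,c]])@np.array([x,y])/1000
def w2st(q):
    c,s=np.cos(P[2]),np.sin(P[2]); return (np.array(q)[...,:2]-P[:2])@np.array([[c,-s],[s,c]])*1000
def delta(pos,xang=None):
    o=manip.get_obs(); R=o["tool_rot"]; d=R.T@(np.array(pos)-o["tool_pos"])*100
    a=np.degrees(np.arctan2(R[1,0],R[0,0]))
    t=None if xang is None else ((a-xang+180)%360-180)
    print("delta cm",np.round(d,2),"turn",t, "xang now",a); return d,t
def state():
    o=manip.get_obs(); print("t",o["time"],"tcp",np.round(o["tool_pos"],4),"st",np.round(w2st(o["tool_pos"]),1),"F",np.round(o["contact_force"],2),"gap",round(o["finger_gap"],4),"j",np.round(o["joints"],1))
E
python3 - <<'E'
from h import *
yaw=.588+P[2]
u=np.array([-np.sin(yaw),np.cos(yaw)]); n=np.array([np.cos(yaw),np.sin(yaw)])
fe=np.array([.4724,.0954]); q=fe-.028*u-.055*n; print(q)
delta([*q,.15],180+np.degrees(yaw))
E
```

```text
[0.44947047 0.03810046]
delta cm [-39.18 -32.63   8.11] turn -66.06324517952876 xang now 155.14674423525568
```

Request:
move_arm(fingers=[1,1,1,1,1,1,1,1,1,1,1,1], delta_pos=[[-4,-3.3,0],[-8.5,-7,0],[-13,-11,0],[-17.5,-14.6,0],[-22,-18.3,0],[-26.5,-22,0],[-31,-25.8,0],[-35.5,-29.5,1],[-39.2,-32.6,3],[-39.2,-32.6,6],[-39.2,-32.6,7],[-39.2,-32.6,7]], turn=[-7,-14,-21,-28,-35,-42,-49,-56,-63,-66,-66,-66])

```text
time: 1.65
tool_pos: [0.4496, 0.0387, 0.1612]
tool_rot: [[-0.753, -0.658, -0.001], [-0.658, 0.753, -0.001], [0.001, 0.0, -1.0]]
contact_force: [0.6, -0.1, 0.5]
finger_gap: 0.0001
```

Run:
```python
from h import *
state()
np.save("pics/w1m.npy",manip.camera_model("wrist"),allow_pickle=True)
cv2.imwrite("pics/w1.png",manip.capture("wrist")[:,:,::-1])
```

```text
t 1.65 tcp [0.4496 0.0387 0.1612] st [-104.6   33.4] F [ 0.63 -0.05  0.49] gap 0.0001 j [ 3.000e-01  9.000e+00  1.072e+02 -1.000e-01  6.390e+01 -1.308e+02]
```

View pics/w1.png

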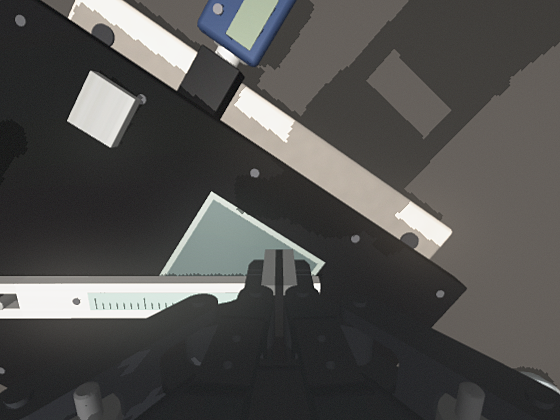

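Run:
```python
from h import *
m=np.load("pics/w1m.npy",allow_pickle=True).item()
print("corner st (exp -140,180)",w2st(pix2w(m,[(466,289)],.09)))
print("edge",w2st(pix2w(m,[(222,119),(130,57),(310,179)],.09)))
b=w2st(pix2w(m,[(30,277),(150,277),(321,277)],.102)); print("bar -x top edge",b)
d=b[2]-b[0]; print("ang",np.arctan2(-d[0],d[1]))
b=w2st(pix2w(m,[(30,319),(140,318)],.102)); print("bar +x top edge?",b)
print("free end corner",w2st(pix2w(m,[(320,291)],.09)),"gauge",w2st(pix2w(m,[(92,70),(139,97),(115,147),(67,121)],.099)))
crop(cv2.imread("pics/w1.png"),200,220,200,150,4,"pics/w1c.png")
```

```text
corner st (exp -140,180) [[-139.02790738  179.35370382]]
edge [[-143.14934002  -35.41628768]
 [-143.35842489 -100.99653838]
 [-142.53888755   34.19717176]]
bar -x top edge [[ 21.17309892 -90.9304004 ]
 [-25.23257182 -21.14749173]
 [-91.34217339  78.26536482]]
ang 0.5868482320644259
bar +x top edge? [[ 53.33074141 -78.23904196]
 [  8.26397584 -11.98864704]]
free end corner [[-77.18442226  89.38932334]] gauge [[-125.39635402 -112.54564718]
 [-127.22141375  -82.5243032 ]
 [ -92.05480666  -81.62050909]
 [ -90.04316163 -113.18053513]]
```

View pics/w1c.png

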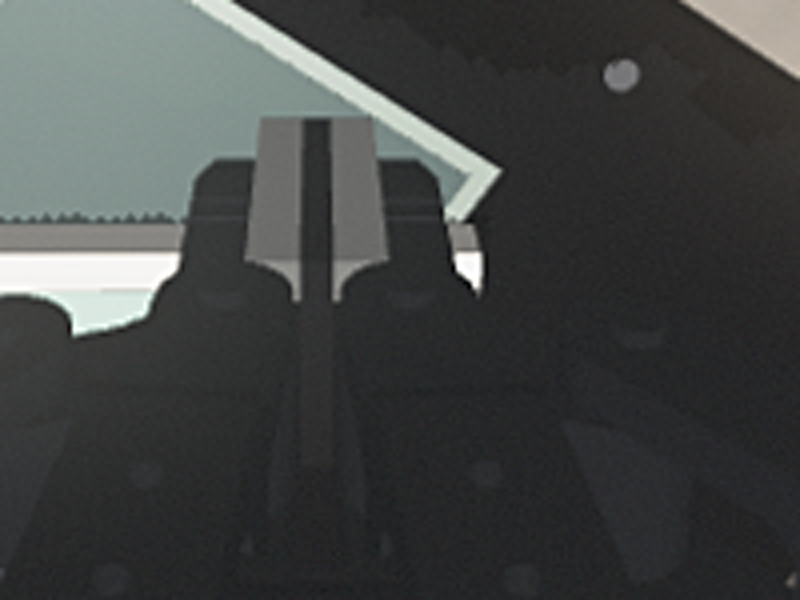

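Run:
```python
from h import *
m=np.load("pics/w1m.npy",allow_pickle=True).item(); o=manip.get_obs()
for px,z in (([(205,275.5),(313,275.5)],.09),([(205,283),(318,283)],.102)):
    w=pix2w(m,px,z); t=(w-o["tool_pos"])@o["tool_rot"]; print(z,np.round(t*1000,1),np.round(w2st(w),1))
```

```text
0.09 [[-40.7 -53.8  71.9]
 [-40.7  26.   71.8]] [[-40.6  11.2]
 [-84.8  77.6]]
0.102 [[-40.3 -51.1  59.8]
 [-40.3  28.3  59.8]] [[-42.5  13.2]
 [-86.4  79.2]]
```

```bash
cat >> h.py <<'E'
def rot(a): return np.array([[np.cos(a),-np.sin(a)],[np.sin(a),np.cos(a)]])
def pathrows(stpts,z,xangs):
    o=manip.get_obs(); R=o["tool_rot"]; a=np.degrees(np.arctan2(R[1,0],R[0,0])); D=[];T=[]
    for (x,y),zz,xa in zip(stpts,z,xangs):
        d=R.T@(np.array([*st2w(x,y),zz])-o["tool_pos"])*100; D.append([float(round(v,2)) for v in d]); T.append(float(round((a-xa+180)%360-180,1)))
    print(D);print(T)
def barpt(th,x,y): return np.array([50,-100])+rot(th)@np.array([x,y])
E
python3 - <<'E'
from h import *
ya=np.degrees(P[2])+180
th=[.587]*4+[.587,.55,.5,.44,.38,.32]
xs=[-55,-55,-40,-30,-26,-25.4,-25.4,-25.4,-25.4,-25.4]
zs=[.13,.0935]+[.0935]*8
pathrows([barpt(t,x,197) for t,x in zip(th,xs)],zs,[ya+np.degrees(t) for t in th])
E
```

```text
[[0.05, 0.05, 3.18], [0.04, 0.05, 6.83], [-1.46, 0.05, 6.83], [-2.46, 0.05, 6.83], [-2.86, 0.05, 6.83], [-3.65, 0.13, 6.83], [-4.64, 0.2, 6.83], [-5.83, 0.21, 6.83], [-7.02, 0.15, 6.83], [-8.2, 0.02, 6.83]]
[-0.0, -0.0, -0.0, -0.0, -0.0, 2.1, 5.0, 8.4, 11.8, 15.3]
```

Request:
move_arm(fingers=[1,1,1,1,1,1,1], delta_pos=[[0,0,3.2],[0,0,6.8],[-1.5,0,6.8],[-2.4,0,6.8],[-2.7,0,6.8],[-3.0,0,6.8],[-3.3,0.05,6.8]], turn=[0,0,0,0,0,0,0.5])

```text
time: 2.58
tool_pos: [0.4746, 0.0608, 0.0942]
tool_rot: [[-0.759, -0.651, 0.001], [-0.651, 0.759, -0.001], [0.0, -0.001, -1.0]]
contact_force: [-1.3, -1.5, 0.5]
finger_gap: 0.0001
```

Run:
```python
from h import *
state()
cv2.imwrite("pics/w2.png",manip.capture("wrist")[:,:,::-1])
ya=np.degrees(P[2])+180
th=[.55,.5,.44,.38,.32,.26,.2,.15,.11,.08,.06]
pathrows([barpt(t,-25.4,197) for t in th],[.0935]*11,[ya+np.degrees(t) for t in th])
```

```text
t 2.575 tcp [0.4746 0.0608 0.0942] st [-76.9  52.1] F [-1.31 -1.48  0.47] gap 0.0001 j [ 2.900e+00  1.790e+01  1.064e+02 -1.000e-01  5.570e+01 -1.276e+02]
[[-0.31, 0.09, 0.06], [-1.3, 0.17, 0.06], [-2.49, 0.19, 0.06], [-3.68, 0.15, 0.06], [-4.87, 0.03, 0.06], [-6.05, -0.16, 0.06], [-7.21, -0.42, 0.06], [-8.16, -0.69, 0.06], [-8.92, -0.94, 0.06], [-9.48, -1.14, 0.06], [-9.85, -1.29, 0.06]]
[1.5, 4.4, 7.8, 11.3, 14.7, 18.2, 21.6, 24.5, 26.7, 28.5, 29.6]
```

View pics/w2.png

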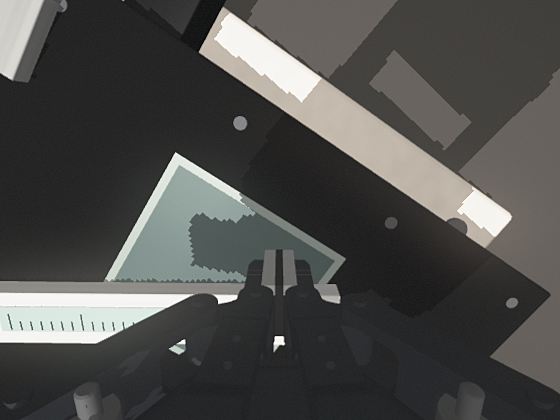

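Request:
move_arm(fingers=[1,1,1,1,1,1,1,1,1,1,1,1], delta_pos=[[-0.4,0.09,0.06],[-1.3,0.17,0.06],[-2.3,0.19,0.06],[-3.3,0.17,0.06],[-4.3,0.1,0.06],[-5.3,-0.03,0.06],[-6.3,-0.22,0.06],[-7.2,-0.42,0.06],[-8.0,-0.65,0.06],[-8.6,-0.83,0.06],[-9.0,-0.98,0.06],[-9.3,-1.08,0.06]], turn=[1.5,4.4,7.3,10.2,13,16,19,21.6,24,26,27,28])

```text
time: 4.12
tool_pos: [0.5525, 0.1134, 0.0934]
tool_rot: [[-0.976, -0.217, 0.0], [-0.217, 0.976, -0.001], [-0.0, -0.001, -1.0]]
contact_force: [-0.4, -0.5, -0.9]
finger_gap: -0.0002
```

Run:
```python
from h import *
state()
m=manip.camera_model("wrist"); np.save("pics/w3m.npy",m,allow_pickle=True)
cv2.imwrite("pics/w3.png",manip.capture("wrist")[:,:,::-1])
cv2.imwrite("pics/top3.png",manip.capture("top")[:,:,::-1])
crop(cv2.imread("pics/top3.png"),195,75,170,150,4.5,"pics/topc3.png")
ya=np.degrees(P[2])+180
th=[.06,.04,.02,.01,0]
pathrows([barpt(t,-25.4,197) for t in th],[.0935]*11,[ya+np.degrees(t) for t in th])
```

```text
t 4.125 tcp [0.5525 0.1134 0.0934] st [ 7.2 94. ] F [-0.37 -0.5  -0.86] gap -0.0002 j [  7.9  27.5  92.5  -0.1  60.  -94.6]
[[-0.56, 0.06, -0.0], [-0.96, 0.1, -0.0], [-1.36, 0.13, -0.0], [-1.55, 0.14, -0.0], [-1.75, 0.15, -0.0]]
[1.6, 2.7, 3.9, 4.5, 5.0]
```

View pics/topc3.png

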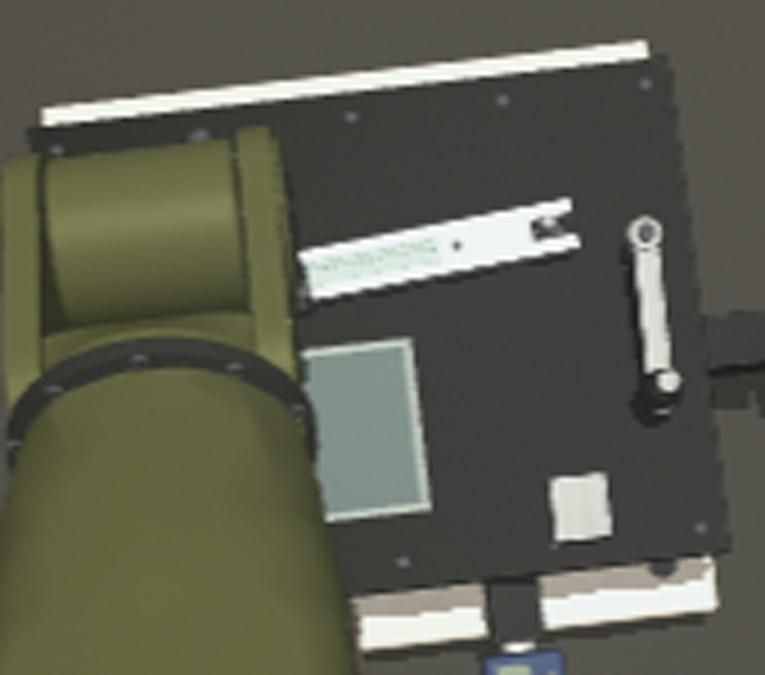

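View pics/w3.png

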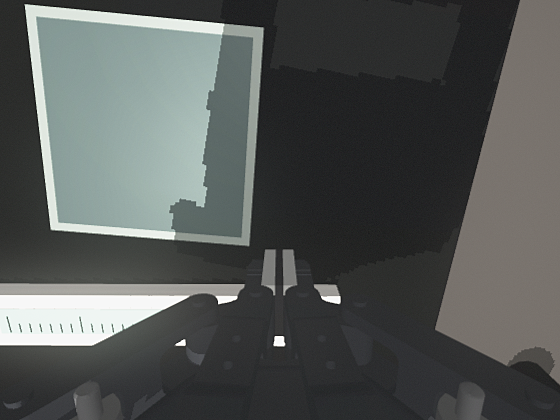

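Request:
move_arm(fingers=[1,1,1,1], delta_pos=[[-0.4,0.04,0],[-0.8,0.08,0],[-1.1,0.1,0],[-1.2,0.11,0]], turn=[1.2,2.4,3.1,3.4])

```text
time: 4.72
tool_pos: [0.5642, 0.1171, 0.0934]
tool_rot: [[-0.987, -0.158, 0.001], [-0.158, 0.987, -0.001], [-0.001, -0.001, -1.0]]
contact_force: [-0.9, -0.6, 0.5]
finger_gap: -0.0001
```

Request:
move_arm(fingers=[1,1], delta_pos=[[-0.1,0.01,0],[-0.2,0.01,0]], turn=[0.3,0.6])

```text
time: 4.97
tool_pos: [0.5662, 0.1175, 0.0935]
tool_rot: [[-0.989, -0.148, 0.001], [-0.148, 0.989, -0.001], [-0.001, -0.001, -1.0]]
contact_force: [-1.1, 0.6, 0.8]
finger_gap: -0.0002
```

Request:
move_arm(fingers=[1,1], delta_pos=[[-0.05,0,0],[-0.1,0,0]], turn=[0.2,0.3])

```text
time: 5.22
tool_pos: [0.5672, 0.1177, 0.0935]
tool_rot: [[-0.99, -0.143, 0.001], [-0.143, 0.99, -0.001], [-0.001, -0.001, -1.0]]
contact_force: [-0.9, 0.8, 0.6]
finger_gap: -0.0
```

Request:
move_arm(fingers=[1,1], delta_pos=[[-0.05,0,0],[-0.1,0,0]], turn=[0.2,0.3])

```text
time: 5.48
tool_pos: [0.568, 0.1178, 0.0935]
tool_rot: [[-0.991, -0.137, 0.0], [-0.137, 0.991, -0.001], [-0.0, -0.001, -1.0]]
contact_force: [-3.7, -0.3, 1.0]
finger_gap: 0.0
```

Request:
move_arm(fingers=[1,1], delta_pos=[[-0.03,0,0],[-0.05,0,0]], turn=[0,0])

```text
time: 5.72
tool_pos: [0.5682, 0.1179, 0.0934]
tool_rot: [[-0.991, -0.137, -0.001], [-0.137, 0.991, -0.001], [0.001, -0.001, -1.0]]
contact_force: [-6.4, 0.6, 3.4]
finger_gap: 0.0003
```

Request:
move_arm(fingers=[1,1,1,1,1,1,1,1], delta_pos=[[-0.04,0,0],[-0.04,0,0],[-0.04,0,0],[-0.04,0,0],[-0.04,0,0],[-0.04,0,0],[-0.04,0,0],[-0.04,0,0]], turn=[0,0,0,0,0,0,0,0])

```text
time: 6.72
tool_pos: [0.5682, 0.1179, 0.0934]
tool_rot: [[-0.991, -0.137, -0.002], [-0.137, 0.991, -0.001], [0.002, -0.001, -1.0]]
contact_force: [-5.7, -0.0, 4.1]
finger_gap: 0.0001
```

Run:
```python
from h import *
state()
m=manip.camera_model("wrist"); np.save("pics/w4m.npy",m,allow_pickle=True)
o=manip.get_obs(); np.save("pics/w4o.npy",o,allow_pickle=True)
cv2.imwrite("pics/w4.png",manip.capture("wrist")[:,:,::-1])
cv2.imwrite("pics/s4.png",manip.capture("scene")[:,:,::-1])
crop(cv2.imread("pics/s4.png"),215,160,200,200,3,"pics/sc4.png")
```

```text
t 6.725 tcp [0.5682 0.1179 0.0934] st [23.4 96.4] F [-5.74 -0.04  4.05] gap 0.0001 j [  8.1  29.4  89.6  -0.   61.1 -89.7]
```

View pics/w4.png

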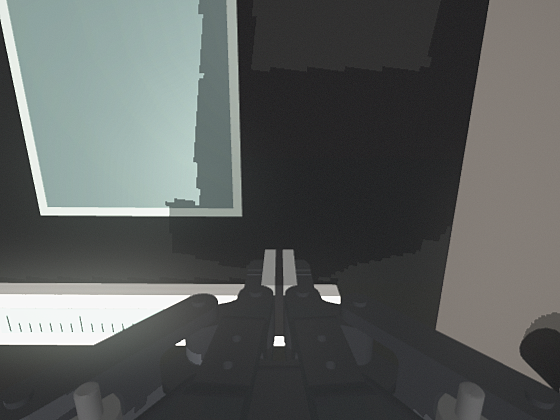

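View pics/sc4.png

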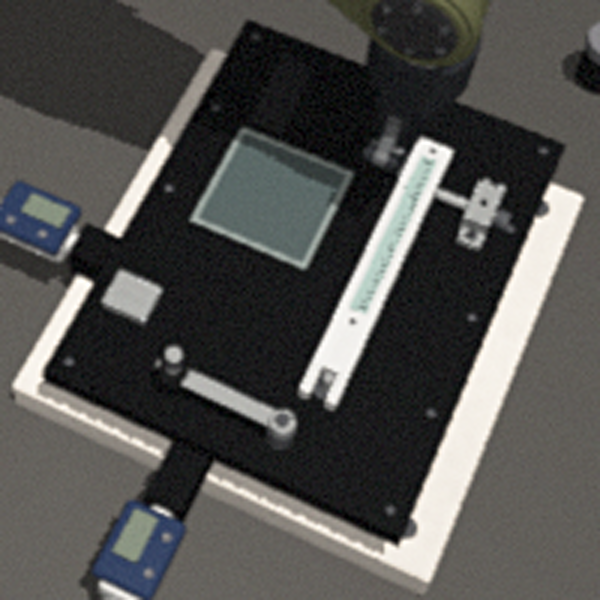

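Request:
move_arm(fingers=[1,1,1,1,1,1,1,1], delta_pos=[[-0.06,0,0],[-0.06,0,0],[-0.06,0,0],[-0.06,0,0],[-0.06,0,0],[-0.06,0,0],[-0.06,0,0],[-0.06,0,0]], turn=[0,0,0,0,0,0,0,0])

```text
time: 7.82
tool_pos: [0.5683, 0.1179, 0.0935]
tool_rot: [[-0.991, -0.137, -0.003], [-0.137, 0.991, -0.001], [0.003, -0.001, -1.0]]
contact_force: [-7.3, -0.7, 4.6]
finger_gap: 0.0001
```

Run:
```python
from h import *
m=np.load("pics/w4m.npy",allow_pickle=True).item()
print("end bottom/top corners",w2st(pix2w(m,[(339.5,284)],.09)),w2st(pix2w(m,[(341,293)],.102)))
print(w2st(pix2w(m,[(10,295.5),(340,294)],.102)))
crop(cv2.imread("pics/w4.png"),300,260,80,60,8,"pics/w4c.png")
state()
ya=np.degrees(P[2]); E=[(23.4-10,96),(10,120),(20,150),(54,157),(54,157),(54,157)]
xa=[188]+[180-10*i for i in range(0,9)]+[97.5]*3
pts=[(14,96.4),(0,97),(0,110),(5,130),(15,150),(30,157),(45,157),(54,157),(54,157),(54,157),(54,157)]
z=[.0935,.115,.13,.13,.13,.13,.13,.13,.13,.13,.1]
pathrows(pts,z,[188,188,180,170,160,150,140,130,120,110,99.5])
```

```text
end bottom/top corners [[ 33.4330763  127.38637054]] [[ 31.50764698 125.79120025]]
[[ 33.9732374  -30.36672608]
 [ 32.0400785  125.35218556]]
t 7.825 tcp [0.5683 0.1179 0.0935] st [23.5 96.4] F [-7.27 -0.72  4.63] gap 0.0001 j [  8.1  29.4  89.5  -0.1  61.2 -89.7]
[[0.95, 0.01, -0.0], [2.36, 0.08, -2.15], [2.35, 1.38, -3.65], [1.84, 3.37, -3.65], [0.83, 5.37, -3.66], [-0.68, 6.06, -3.66], [-2.18, 6.05, -3.67], [-3.08, 6.04, -3.67], [-3.08, 6.04, -3.67], [-3.08, 6.04, -3.67], [-3.09, 6.04, -0.67]]
[-0.1, -0.1, 7.9, 17.9, 27.9, 37.9, 47.9, 57.9, 67.9, 77.9, 88.4]
```

View pics/w4c.png

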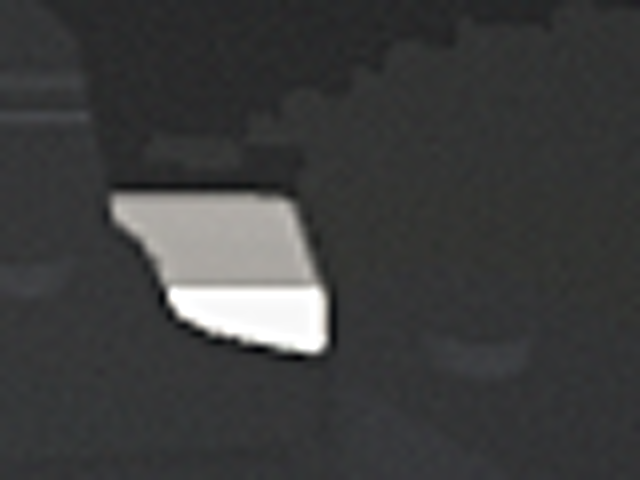

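Request:
move_arm(fingers=[1,1,1,1,1,1,1,1,1,1,1], delta_pos=[[0.9,0,0],[2.3,0.1,-2.1],[2.3,1.4,-3.6],[1.8,3.4,-3.6],[0.8,5.4,-3.6],[-0.7,6,-3.6],[-2.2,6,-3.6],[-2.9,6,-3.6],[-2.9,6,-3.6],[-2.9,6,-3.6],[-2.9,6,-2]], turn=[0,0,8,18,28,38,48,58,68,78,88.4])

```text
time: 9.2
tool_pos: [0.5893, 0.1814, 0.1142]
tool_rot: [[-0.159, 0.987, -0.0], [0.987, 0.159, -0.001], [-0.001, -0.0, -1.0]]
contact_force: [-1.0, -0.2, -0.9]
finger_gap: -0.0004
```

Run:
```python
from h import *
state()
m=manip.camera_model("wrist"); np.save("pics/w5m.npy",m,allow_pickle=True)
cv2.imwrite("pics/w5.png",manip.capture("wrist")[:,:,::-1])
cv2.imwrite("pics/top5.png",manip.capture("top")[:,:,::-1])
crop(cv2.imread("pics/top5.png"),195,75,170,150,4.5,"pics/topc5.png")
pathrows([(52,157),(52,145),(52,141),(52,139)],[.0935]*4,[98]*4)
```

```text
t 9.2 tcp [0.5893 0.1814 0.1142] st [ 52.6 156.6] F [-0.99 -0.22 -0.9 ] gap -0.0004 j [13.7 32.  82.4 -0.  65.7  4.6]
[[0.05, 0.08, 1.83], [-1.15, 0.04, 1.83], [-1.55, 0.03, 1.83], [-1.75, 0.03, 1.83]]
[1.4, 1.4, 1.4, 1.4]
```

View pics/w5.png

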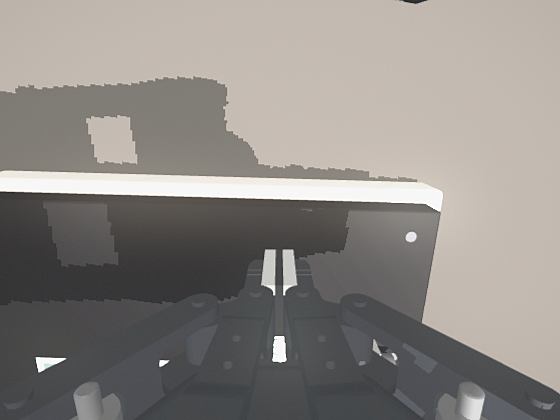

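View pics/topc5.png

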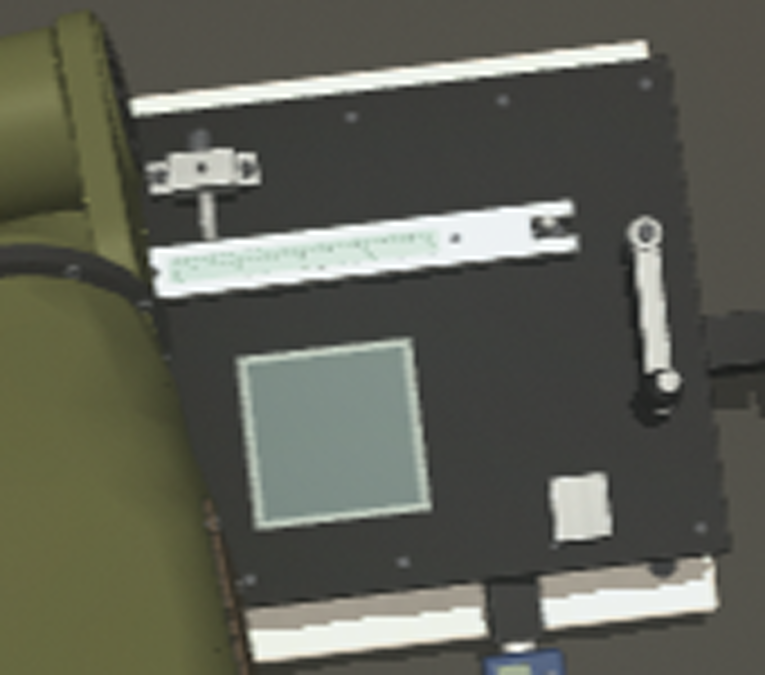

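Request:
move_arm(fingers=[1,1,1,1,1], delta_pos=[[0,0.05,1],[0,0.05,1.8],[-0.8,0.05,1.85],[-1.4,0.04,1.85],[-1.7,0.04,1.85]], turn=[1,1.4,1.4,1.4,1.4])

```text
time: 9.93
tool_pos: [0.5914, 0.1637, 0.0937]
tool_rot: [[-0.138, 0.99, -0.005], [0.99, 0.138, -0.002], [-0.001, -0.005, -1.0]]
contact_force: [-0.1, 1.2, -0.5]
finger_gap: -0.0001
```

Request:
move_arm(fingers=[1,1], delta_pos=[[-0.1,0.0,0],[-0.2,0,0]], turn=[0,0])

```text
time: 10.18
tool_pos: [0.5917, 0.1617, 0.0939]
tool_rot: [[-0.138, 0.99, -0.004], [0.99, 0.138, -0.002], [-0.001, -0.004, -1.0]]
contact_force: [0.9, -0.2, -0.5]
finger_gap: 0.0001
```

Request:
move_arm(fingers=[1,1], delta_pos=[[-0.1,0.0,0],[-0.2,0,0]], turn=[0,0])

```text
time: 10.42
tool_pos: [0.5919, 0.1599, 0.0939]
tool_rot: [[-0.139, 0.99, -0.004], [0.99, 0.139, -0.001], [-0.001, -0.004, -1.0]]
contact_force: [-0.1, 1.6, 0.7]
finger_gap: 0.0
```

Request:
move_arm(fingers=[1,1,1], delta_pos=[[-0.1,0.01,0],[-0.2,0.02,0],[-0.25,0.03,0]], turn=[0,0,0])

```text
time: 10.8
tool_pos: [0.5925, 0.1575, 0.0939]
tool_rot: [[-0.139, 0.99, -0.005], [0.99, 0.139, -0.001], [-0.001, -0.005, -1.0]]
contact_force: [-2.2, 2.7, 0.8]
finger_gap: 0.0002
```

Request:
move_arm(fingers=[1,1], delta_pos=[[-0.05,0.0,0],[-0.1,0.01,0]], turn=[0,0])

```text
time: 11.05
tool_pos: [0.5927, 0.1566, 0.0939]
tool_rot: [[-0.139, 0.99, -0.005], [0.99, 0.139, -0.001], [-0.001, -0.005, -1.0]]
contact_force: [-2.1, 2.2, 0.5]
finger_gap: -0.0002
```

Run:
```python
from h import *
state()
cv2.imwrite("pics/top6.png",manip.capture("top")[:,:,::-1])
crop(cv2.imread("pics/top6.png"),225,105,130,60,6,"pics/topc6.png")
crop(cv2.imread("pics/top5.png"),225,105,130,60,6,"pics/topc5b.png")
```

```text
t 11.05 tcp [0.5927 0.1566 0.0939] st [ 52.7 131.5] F [-2.1   2.16  0.45] gap -0.0002 j [11.4 33.1 83.6 -0.  63.5  3.4]
```

View pics/topc6.png

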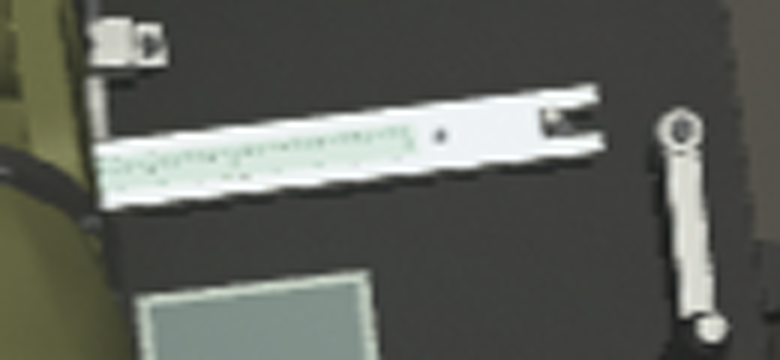

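View pics/topc5b.png

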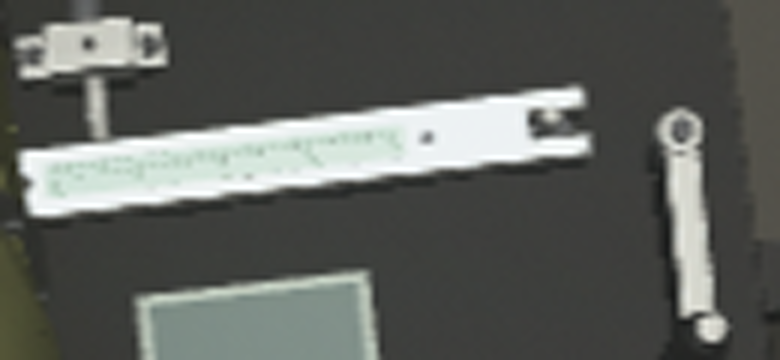

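Request:
move_arm(fingers=[1,1], delta_pos=[[-0.04,0.0,0],[-0.08,0,0]], turn=[0,0])

```text
time: 11.35
tool_pos: [0.5927, 0.1562, 0.0939]
tool_rot: [[-0.139, 0.99, -0.005], [0.99, 0.139, -0.0], [0.0, -0.005, -1.0]]
contact_force: [-2.5, 7.4, -0.8]
finger_gap: -0.0
```

Request:
move_arm(fingers=[1,1], delta_pos=[[-0.03,0.0,0],[-0.06,0,0]], turn=[0,0])

```text
time: 11.6
tool_pos: [0.5927, 0.1562, 0.0939]
tool_rot: [[-0.139, 0.99, -0.005], [0.99, 0.139, 0.0], [0.001, -0.005, -1.0]]
contact_force: [-2.8, 7.7, 0.4]
finger_gap: 0.0002
```

Request:
move_arm(fingers=[1,1,1,1,1,1,1,1], delta_pos=[[-0.06,0.01,0],[-0.06,0.01,0],[-0.06,0.01,0],[-0.06,0.01,0],[-0.06,0.01,0],[-0.06,0.01,0],[-0.06,0.01,0],[-0.06,0.01,0]], turn=[0,0,0,0,0,0,0,0])

```text
time: 12.6
tool_pos: [0.5927, 0.1562, 0.0939]
tool_rot: [[-0.139, 0.99, -0.005], [0.99, 0.139, 0.001], [0.002, -0.005, -1.0]]
contact_force: [-2.7, 6.4, 0.8]
finger_gap: 0.0002
```

Request:
move_arm(fingers=[1,1,1,1], delta_pos=[[0.3,0,0],[1.5,0,0],[2.5,0,-2],[2.5,0,-6]], turn=[0,0,0,0])

```text
time: 13.1
tool_pos: [0.5887, 0.1818, 0.1532]
tool_rot: [[-0.14, 0.99, -0.008], [0.99, 0.14, 0.0], [0.001, -0.008, -1.0]]
contact_force: [0.4, -0.3, 0.3]
finger_gap: -0.0001
```

Run:
```python
from h import *
state()
cv2.imwrite("pics/s7.png",manip.capture("scene")[:,:,::-1])
crop(cv2.imread("pics/s7.png"),255,190,150,130,5,"pics/sc7.png")
cv2.imwrite("pics/top7.png",manip.capture("top")[:,:,::-1])
crop(cv2.imread("pics/top7.png"),225,105,130,60,6,"pics/topc7.png")
```

```text
t 13.1 tcp [0.5887 0.1818 0.1532] st [ 52.1 157.1] F [ 0.4  -0.28  0.34] gap -0.0001 j [13.7 29.7 80.3  0.1 70.4  5.6]
```

View pics/sc7.png

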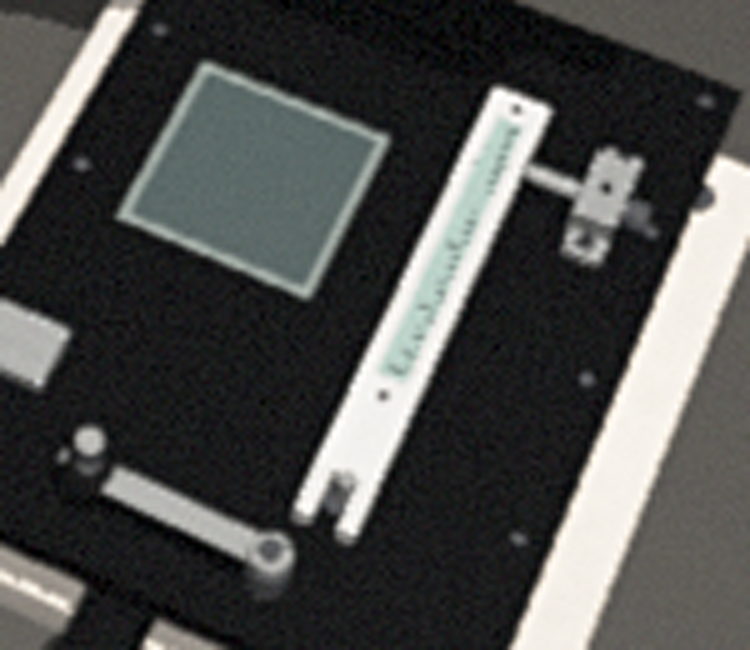

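View pics/topc7.png

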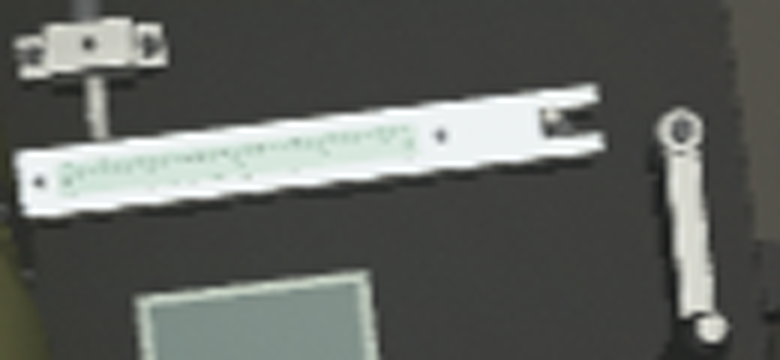

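Run:
```python
from h import *
state()
ya=np.degrees(P[2])+180
pathrows([(52,157),(50,130),(-53,-151)],[.2]*3,[98,98,ya])
```

```text
t 13.2 tcp [0.5911 0.1819 0.1584] st [ 54.5 156.9] F [0.41 0.26 0.15] gap -0.0001 j [13.7 29.4 80.   0.1 70.4  5.6]
[[0.02, -0.24, -4.16], [-2.68, -0.46, -4.17], [-30.68, -11.01, -4.26]]
[0.0, 0.0, -89.5]
```

Request:
move_arm(fingers=[0.3,0.3,0.3,0.3,0.3,0.3,0.3,0.3,0.3,0.3,0.3,0.3], delta_pos=[[0,0,-4.2],[-3,-1,-4.2],[-6,-2,-4.2],[-9.5,-3.3,-4.2],[-13,-4.6,-4.2],[-16.5,-5.9,-4.2],[-20,-7.2,-4.2],[-23.5,-8.4,-4.2],[-27,-9.6,-4.2],[-29.5,-10.4,-3],[-30.5,-10.7,-1.5],[-30.5,-10.7,-1.5]], turn=[-5,-14,-23,-32,-41,-50,-59,-68,-77,-86,-89.5,-89.5])

```text
time: 14.7
tool_pos: [0.5272, -0.1352, 0.1713]
tool_rot: [[-0.992, -0.13, -0.0], [-0.13, 0.992, 0.003], [-0.0, 0.003, -1.0]]
contact_force: [-0.7, -0.5, 1.1]
finger_gap: 0.0298
```

Run:
```python
from h import *
state()
m=manip.camera_model("wrist"); np.save("pics/w8m.npy",m,allow_pickle=True)
cv2.imwrite("pics/w8.png",manip.capture("wrist")[:,:,::-1])
```

```text
t 14.7 tcp [ 0.5272 -0.1352  0.1713] st [ -50.4 -149.1] F [-0.75 -0.47  1.14] gap 0.0298 j [ -18.3   19.7   92.1    0.2   68.2 -115.8]
```

View pics/w8.png

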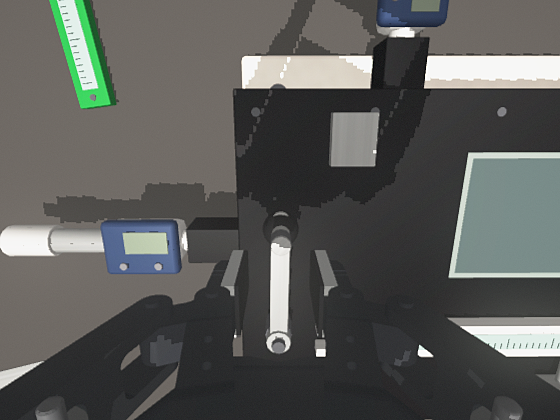

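Run:
```python
from h import *
m=np.load("pics/w8m.npy",allow_pickle=True).item(); o=manip.get_obs()
for px,z in (((281,239),.143),((281,228),.143),((279,343),.124)):
    w=pix2w(m,[px],z); print(px,np.round((w-o["tool_pos"])@o["tool_rot"]*1000,1),w2st(w))
crop(cv2.imread("pics/w8.png"),220,190,120,180,4,"pics/w8c.png")
```

```text
(281, 239) [[ 5.1  1.  29.2]] [[ -54.89222957 -147.72273125]]
(281, 228) [[11.7  1.  29.2]] [[ -61.52967125 -147.7291327 ]]
(279, 343) [[-80.2  -0.   48.3]] [[  30.44527976 -148.85157932]]
```

View pics/w8c.png

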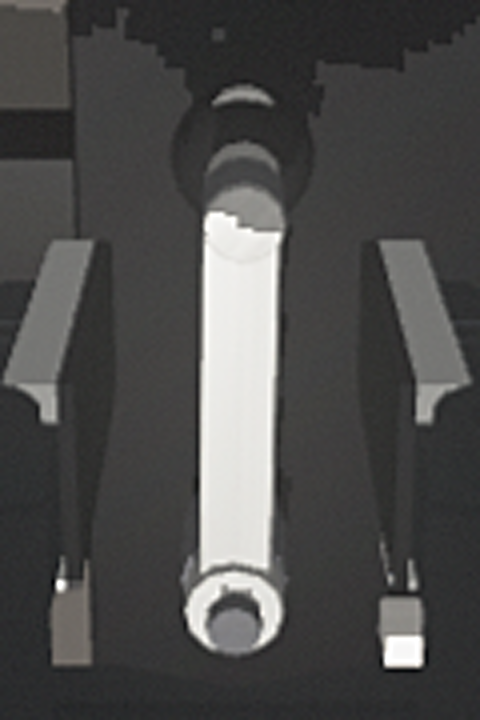

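Request:
move_arm(fingers=[0.3,0.3,0.3,0.3], delta_pos=[[0,0,3],[0,0,4.9],[0,0.5,4.9],[0,0.8,4.9]], turn=[0,0,0,0])

```text
time: 15.25
tool_pos: [0.5273, -0.126, 0.1244]
tool_rot: [[-0.992, -0.129, 0.002], [-0.129, 0.992, 0.002], [-0.003, 0.002, -1.0]]
contact_force: [-0.3, 0.2, 0.4]
finger_gap: 0.0298
```

```bash
cat >> h.py <<'E'
def clip(ph,off=9,rad=85): return np.array([35,-150])+rot(-ph)@np.array([-rad,off])
E
python3 - <<'E'
from h import *
state()
ya=np.degrees(P[2])+180
ph=np.array([.06,.16,.28,.4,.53,.66,.79,.92,1.05,1.16,1.25,1.3])
pathrows([clip(p) for p in ph],[.122]*12,[ya-np.degrees(p) for p in ph])
E
```

```text
t 15.25 tcp [ 0.5273 -0.126   0.1244] st [ -49.1 -140.1] F [-0.25  0.18  0.41] gap 0.0298 j [ -17.4   22.6   95.     0.2   62.3 -114.9]
[[0.02, 0.42, 0.24], [-0.16, 1.25, 0.24], [-0.49, 2.22, 0.25], [-0.93, 3.15, 0.25], [-1.53, 4.08, 0.25], [-2.24, 4.93, 0.26], [-3.06, 5.68, 0.26], [-3.97, 6.32, 0.26], [-4.95, 6.84, 0.27], [-5.83, 7.17, 0.27], [-6.57, 7.37, 0.27], [-6.99, 7.45, 0.27]]
[3.3, 9.1, 15.9, 22.8, 30.3, 37.7, 45.2, 52.6, 60.1, 66.4, 71.5, 74.4]
```

Request:
move_arm(fingers=[0.3,0.3,0.3,0.3,0.3,0.3,0.3,0.3,0.3,0.3,0.3,0.3], delta_pos=[[0,0.4,0.15],[-0.15,1.25,0.15],[-0.5,2.2,0.15],[-0.95,3.15,0.15],[-1.5,4.1,0.15],[-2.25,4.9,0.15],[-3.05,5.7,0.15],[-3.95,6.3,0.15],[-4.95,6.85,0.15],[-5.8,7.15,0.15],[-6.5,7.35,0.15],[-7,7.45,0.15]], turn=[3.3,9,16,23,30,38,45,52.5,60,66,71.5,74.5])

```text
time: 16.75
tool_pos: [0.5877, -0.0426, 0.1246]
tool_rot: [[-0.387, 0.922, 0.004], [0.922, 0.387, 0.002], [0.0, 0.005, -1.0]]
contact_force: [0.1, -0.0, 0.3]
finger_gap: 0.0296
```

Run:
```python
from h import *
state()
cv2.imwrite("pics/w9.png",manip.capture("wrist")[:,:,::-1])
cv2.imwrite("pics/s9.png",manip.capture("scene")[:,:,::-1])
crop(cv2.imread("pics/s9.png"),255,190,150,130,5,"pics/sc9.png")
ya=np.degrees(P[2])+180
ph=np.array([1.38,1.44,1.5,1.56,1.62,1.67,1.72,1.75])
pathrows([clip(p) for p in ph],[.1225]*12,[ya-np.degrees(p) for p in ph])
```

```text
t 16.75 tcp [ 0.5877 -0.0426  0.1246] st [ 21.7 -65.2] F [ 0.12 -0.01  0.32] gap 0.0296 j [ -7.8  28.   87.1   0.2  64.7 -30.6]
[[-0.12, 0.59, 0.19], [-0.22, 1.09, 0.2], [-0.36, 1.59, 0.2], [-0.53, 2.07, 0.2], [-0.73, 2.55, 0.2], [-0.91, 2.93, 0.2], [-1.12, 3.31, 0.21], [-1.25, 3.53, 0.21]]
[4.4, 7.9, 11.3, 14.8, 18.2, 21.1, 23.9, 25.6]
```

View pics/w9.png

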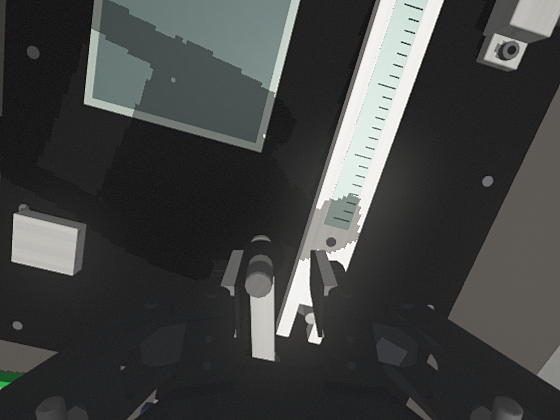

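View pics/sc9.png

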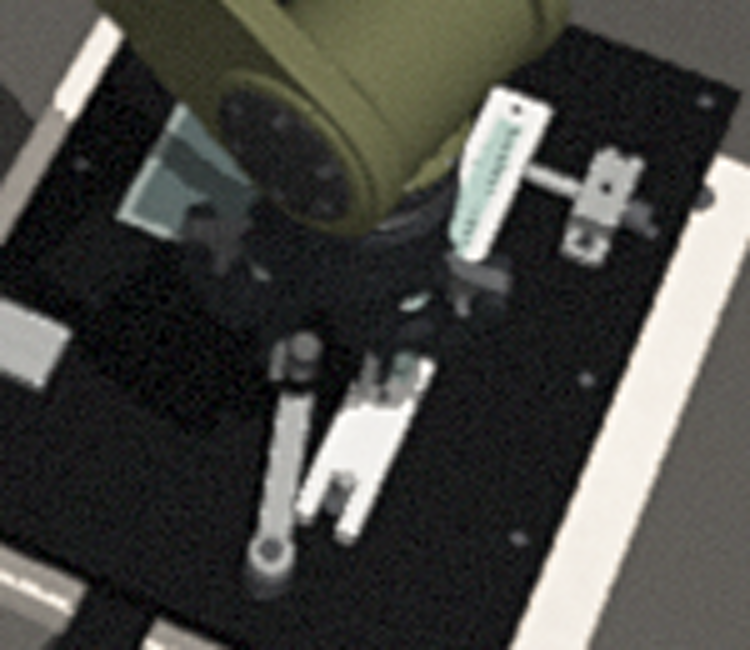

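Request:
move_arm(fingers=[0.3,0.3,0.3,0.3,0.3,0.3,0.3,0.3], delta_pos=[[-0.07,0.4,0.05],[-0.15,0.75,0.1],[-0.22,1.1,0.1],[-0.3,1.4,0.1],[-0.4,1.7,0.1],[-0.5,2.0,0.1],[-0.63,2.3,0.1],[-0.73,2.55,0.1]], turn=[3,5.5,8,10,12,14.3,16.4,18.2])

```text
time: 17.85
tool_pos: [0.6141, -0.0395, 0.1237]
tool_rot: [[-0.08, 0.997, 0.004], [0.997, 0.08, 0.002], [0.002, 0.004, -1.0]]
contact_force: [-3.6, -0.4, 1.8]
finger_gap: 0.0298
```

Run:
```python
from h import *
state()
cv2.imwrite("pics/w10.png",manip.capture("wrist")[:,:,::-1])
ya=np.degrees(P[2])+180
ph=np.array([1.67,1.72,1.75])
pathrows([clip(p) for p in ph],[.1235]*12,[ya-np.degrees(p) for p in ph])
```

```text
t 17.85 tcp [ 0.6141 -0.0395  0.1237] st [ 48.3 -65.6] F [-3.6 -0.4  1.8] gap 0.0298 j [ -7.1  31.1  82.4   0.2  66.3 -11.8]
[[-0.05, 0.38, 0.02], [-0.12, 0.8, 0.02], [-0.18, 1.05, 0.02]]
[2.7, 5.5, 7.3]
```

View pics/w10.png

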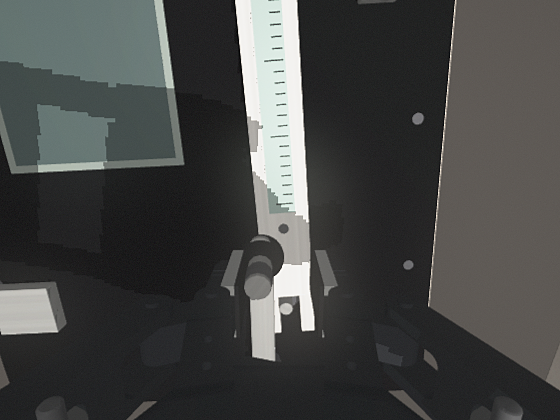

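Request:
move_arm(fingers=[0.3,0.3,0.3,0.3], delta_pos=[[-0.02,0.2,0],[-0.05,0.4,0],[-0.08,0.6,0],[-0.12,0.8,0]], turn=[1.4,2.8,4.2,5.5])

```text
time: 18.4
tool_pos: [0.6226, -0.04, 0.1236]
tool_rot: [[0.019, 1.0, 0.004], [1.0, -0.019, 0.002], [0.002, 0.004, -1.0]]
contact_force: [-2.5, -0.1, 0.4]
finger_gap: 0.0296
```

Run:
```python
from h import *
state()
cv2.imwrite("pics/w11.png",manip.capture("wrist")[:,:,::-1])
```

```text
t 18.4 tcp [ 0.6226 -0.04    0.1236] st [ 56.6 -67.3] F [-2.49 -0.14  0.42] gap 0.0296 j [-7.1 32.1 80.8  0.2 66.8 -6.1]
```

View pics/w11.png

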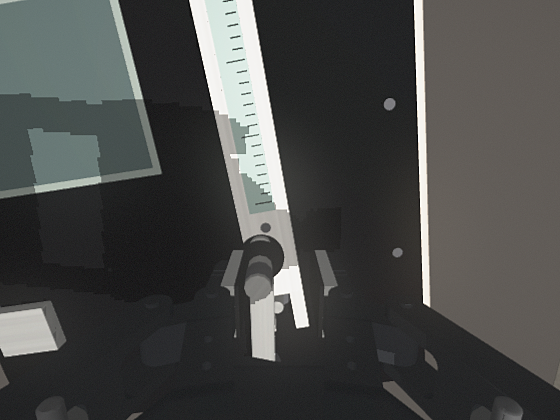

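Request:
move_arm(fingers=[0.3,0.3,0.3], delta_pos=[[-0.01,0.1,0],[-0.03,0.2,0],[-0.04,0.25,0]], turn=[0.7,1.4,1.7])

```text
time: 18.82
tool_pos: [0.6253, -0.0404, 0.1236]
tool_rot: [[0.05, 0.999, 0.005], [0.999, -0.05, 0.002], [0.003, 0.005, -1.0]]
contact_force: [-1.7, 0.2, 0.5]
finger_gap: 0.0298
```

Request:
move_arm(fingers=[0.3,0.3], delta_pos=[[-0.01,0.07,0],[-0.02,0.12,0]], turn=[0.5,0.8])

```text
time: 19.08
tool_pos: [0.6264, -0.0406, 0.1236]
tool_rot: [[0.064, 0.998, 0.004], [0.998, -0.064, 0.002], [0.003, 0.004, -1.0]]
contact_force: [-4.5, 1.3, 1.4]
finger_gap: 0.0298
```

Request:
move_arm(fingers=[0.3,0.3], delta_pos=[[0,0.04,0],[-0.01,0.07,0]], turn=[0,0])

```text
time: 19.32
tool_pos: [0.6269, -0.0407, 0.1236]
tool_rot: [[0.064, 0.998, 0.003], [0.998, -0.064, 0.003], [0.003, 0.003, -1.0]]
contact_force: [-6.0, 1.8, 3.1]
finger_gap: 0.0296
```

Request:
move_arm(fingers=[0.3,0.3,0.3], delta_pos=[[0,0.06,0],[-0.01,0.1,0],[-0.01,0.1,0]], turn=[0,0,0])

```text
time: 19.7
tool_pos: [0.6274, -0.0406, 0.1235]
tool_rot: [[0.064, 0.998, 0.002], [0.998, -0.064, 0.003], [0.003, 0.002, -1.0]]
contact_force: [-7.6, 1.3, 3.3]
finger_gap: 0.0299
```

Request:
move_arm(fingers=[0.3,0.3,0.3], delta_pos=[[0,0.08,0],[-0.01,0.13,0],[-0.01,0.13,0]], turn=[0,0,0])

```text
time: 20.08
tool_pos: [0.6281, -0.0406, 0.1235]
tool_rot: [[0.064, 0.998, 0.0], [0.998, -0.064, 0.003], [0.003, -0.0, -1.0]]
contact_force: [-9.7, 1.1, 4.3]
finger_gap: 0.0297
```

Run:
```python
from h import *
state(); print(clip(1.75), clip(1.75,0))
cv2.imwrite("pics/w12.png",manip.capture("wrist")[:,:,::-1])
```

```text
t 20.075 tcp [ 0.6281 -0.0406  0.1235] st [ 62.  -68.6] F [-9.72  1.13  4.27] gap 0.0297 j [-7.1 32.9 79.6  0.2 67.5 -3.5]
[ 59.00678825 -67.96540902] [ 50.15091473 -66.36119452]
```

View pics/w12.png

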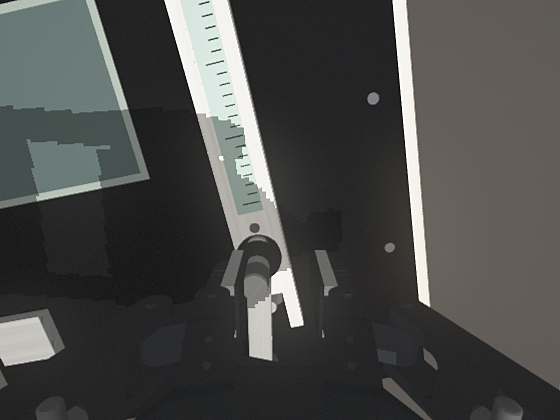

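Request:
move_arm(fingers=[0.3,0.3,0.3,0.3,0.3,0.3,0.3,0.3], delta_pos=[[0,-0.4,0],[0,-0.8,0],[0,-0.85,0],[0,-0.85,-3],[0,-0.85,-7],[5,-8,-10],[8,-14,-10],[8,-18,-10]], turn=[0,0,0,0,0,0,0,0])

```text
time: 21.12
tool_pos: [0.4599, 0.0491, 0.2238]
tool_rot: [[0.063, 0.998, 0.002], [0.998, -0.063, 0.004], [0.004, 0.001, -1.0]]
contact_force: [-0.3, 1.1, 0.9]
finger_gap: 0.0295
```

Run:
```python
from h import *
state()
cv2.imwrite("pics/s13.png",manip.capture("scene")[:,:,::-1])
crop(cv2.imread("pics/s13.png"),255,190,150,130,5,"pics/sc13.png")
cv2.imwrite("pics/top13.png",manip.capture("top")[:,:,::-1])
crop(cv2.imread("pics/top13.png"),195,75,170,150,4.5,"pics/topc13.png")
```

```text
t 21.125 tcp [0.4599 0.0491 0.2238] st [-93.   42.4] F [-0.28  1.13  0.88] gap 0.0295 j [  1.5   6.3 101.3   0.2  72.3   5. ]
```

View pics/sc13.png

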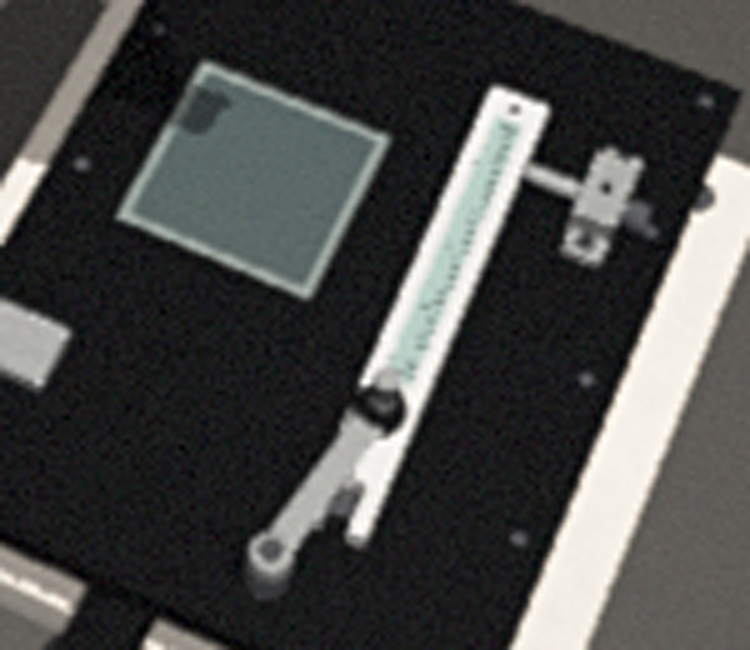

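View pics/topc13.png

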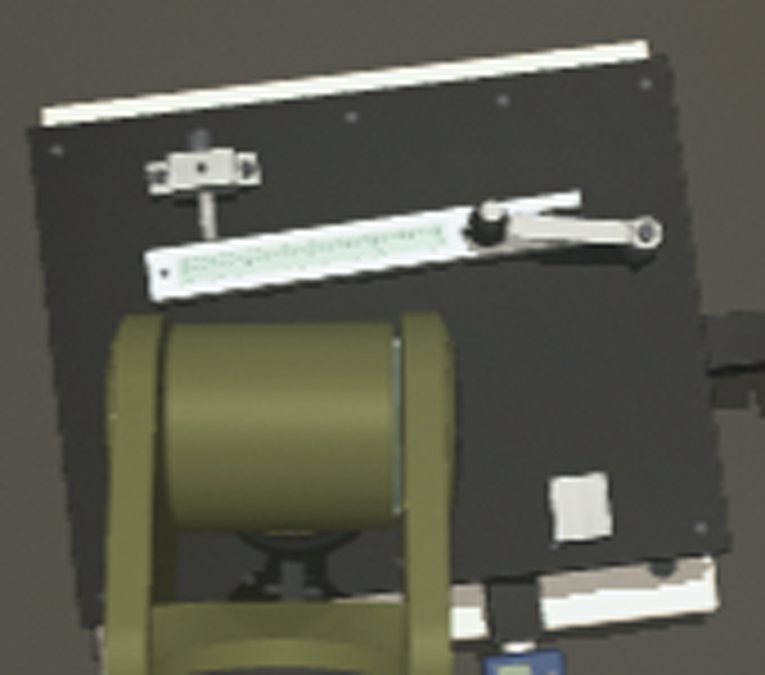

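Run:
```python
from h import *
a=cv2.imread("pics/top7.png");b=cv2.imread("pics/top13.png")
v=np.vstack([cv2.resize(i[115:150,225:335],None,fx=7,fy=7,interpolation=cv2.INTER_CUBIC) for i in (a,b)]); cv2.imwrite("pics/cmp.png",v)
pathrows([(-20,85),(-10,94),(10,94)],[.16,.12,.0935],[188.8]*3)
```

```text
[[5.55, 6.63, 6.37], [6.61, 7.44, 10.37], [6.98, 9.41, 13.02]]
[-102.3, -102.3, -102.3]
```

View pics/cmp.png

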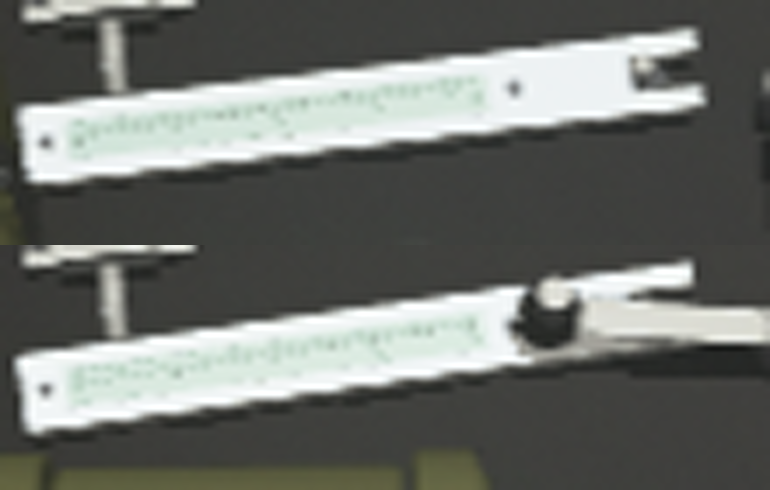

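Request:
move_arm(fingers=[1,1,1,1,1,1,1,1,1,1,1,1], delta_pos=[[1,1.2,1],[2,2.4,2],[3,3.6,3],[4,4.8,4],[5,6,5],[5.5,6.6,6],[5.5,6.6,6.3],[5.5,6.6,6.3],[5.5,6.6,6.3],[5.8,6.8,7],[6.6,7.4,10.3],[6.8,8.8,13]], turn=[-10,-20,-30,-40,-50,-60,-70,-80,-90,-99,-102.3,-102.3])

```text
time: 22.72
tool_pos: [0.5496, 0.1125, 0.0929]
tool_rot: [[-0.988, -0.154, 0.0], [-0.154, 0.988, 0.004], [-0.001, 0.004, -1.0]]
contact_force: [-0.3, 0.3, 0.4]
finger_gap: -0.0
```

Run:
```python
from h import *
state(); delta([.5,.1,.0935],188.8)
pathrows([(20,94),(22,94)],[.0935]*2,[188.8]*2)
```

```text
t 22.725 tcp [0.5496 0.1125 0.0929] st [ 4.3 93.5] F [-0.26  0.31  0.37] gap -0.0 j [  7.7  27.2  93.1   0.2  59.7 -91.2]
delta cm [ 5.1  -0.48 -0.07] turn 0.03095371498602617 xang now -171.16904628501396
[[-1.57, 0.01, -0.06], [-1.77, 0.01, -0.06]]
[0.0, 0.0]
```

Request:
move_arm(fingers=[1,1,1,1], delta_pos=[[-0.6,0,-0.06],[-1.1,0,-0.06],[-1.4,0,-0.06],[-1.55,0,-0.06]], turn=[0,0,0,0])

```text
time: 23.22
tool_pos: [0.5652, 0.1149, 0.0939]
tool_rot: [[-0.988, -0.153, 0.001], [-0.153, 0.988, 0.004], [-0.001, 0.004, -1.0]]
contact_force: [0.0, -0.5, -0.3]
finger_gap: -0.0003
```

Request:
move_arm(fingers=[1,1], delta_pos=[[-0.06,0,0],[-0.12,0,0]], turn=[0,0])

```text
time: 23.48
tool_pos: [0.5664, 0.1151, 0.0941]
tool_rot: [[-0.988, -0.153, 0.001], [-0.153, 0.988, 0.004], [-0.002, 0.004, -1.0]]
contact_force: [0.2, -0.0, 0.1]
finger_gap: -0.0001
```

Request:
move_arm(fingers=[1,1], delta_pos=[[-0.04,0,0],[-0.08,0,0]], turn=[0,0])

```text
time: 23.72
tool_pos: [0.5672, 0.1152, 0.0941]
tool_rot: [[-0.988, -0.153, 0.001], [-0.153, 0.988, 0.004], [-0.002, 0.004, -1.0]]
contact_force: [-0.0, -0.2, -0.4]
finger_gap: 0.0003
```

Request:
move_arm(fingers=[1,1], delta_pos=[[-0.03,0,0],[-0.06,0,0]], turn=[0,0])

```text
time: 23.98
tool_pos: [0.5678, 0.1153, 0.0941]
tool_rot: [[-0.988, -0.153, 0.001], [-0.153, 0.988, 0.004], [-0.002, 0.004, -1.0]]
contact_force: [0.6, -0.3, -1.0]
finger_gap: 0.0002
```

Request:
move_arm(fingers=[1,1], delta_pos=[[-0.03,0,0],[-0.06,0,0]], turn=[0,0])

```text
time: 24.22
tool_pos: [0.5681, 0.1154, 0.094]
tool_rot: [[-0.988, -0.153, 0.0], [-0.153, 0.988, 0.004], [-0.001, 0.004, -1.0]]
contact_force: [-3.5, -0.2, 1.2]
finger_gap: 0.0001
```

Request:
move_arm(fingers=[1,1,1,1,1], delta_pos=[[-0.03,0,0],[-0.05,0,0],[-0.05,0,0],[-0.05,0,0],[-0.05,0,0]], turn=[0,0,0,0,0])

```text
time: 24.85
tool_pos: [0.5683, 0.1155, 0.094]
tool_rot: [[-0.988, -0.154, -0.0], [-0.154, 0.988, 0.004], [-0.0, 0.004, -1.0]]
contact_force: [-6.3, -0.7, 3.4]
finger_gap: 0.0002
```

Run:
```python
from h import *
state()
m=manip.camera_model("wrist"); np.save("pics/w14m.npy",m,allow_pickle=True)
cv2.imwrite("pics/w14.png",manip.capture("wrist")[:,:,::-1])
m4=np.load("pics/w4m.npy",allow_pickle=True).item()
crop(cv2.imread("pics/w14.png"),300,260,80,60,8,"pics/w14c.png")
```

```text
t 24.85 tcp [0.5683 0.1155 0.094 ] st [23.2 94. ] F [-6.35 -0.74  3.38] gap 0.0002 j [  7.8  29.2  89.8   0.2  61.  -91.2]
```

View pics/w14c.png

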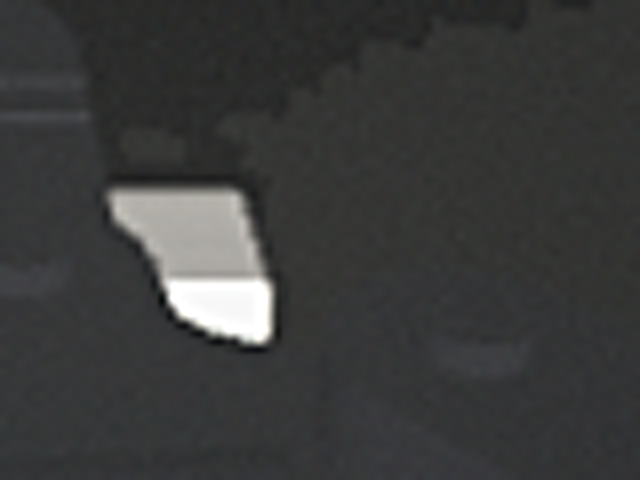

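Run:
```python
from h import *
pathrows([(0,97),(15,150),(52,150),(52,150)],[.13,.13,.13,.0935],[188,160,110,98.8])
```

```text
[[2.31, 0.37, -3.59], [0.69, 5.63, -3.58], [-3.01, 5.55, -3.58], [-3.01, 5.54, 0.07]]
[0.8, 28.8, 78.8, 90.0]
```

Request:
move_arm(fingers=[1,1,1,1,1,1,1,1,1,1,1,1], delta_pos=[[0.9,0,0],[2.3,0.2,-2.1],[2.3,1.4,-3.6],[1.8,3.4,-3.6],[0.8,5.4,-3.6],[-0.7,5.9,-3.6],[-2.2,5.9,-3.6],[-2.9,5.9,-3.6],[-2.95,5.9,-3.6],[-2.95,5.9,-3.6],[-2.95,5.7,-2],[-2.95,5.6,0]], turn=[0,0,8,18,28,38,48,58,68,78,88,90])

```text
time: 26.4
tool_pos: [0.5889, 0.1752, 0.0942]
tool_rot: [[-0.15, 0.989, 0.001], [0.989, 0.15, 0.004], [0.004, 0.002, -1.0]]
contact_force: [-0.4, 0.8, -0.5]
finger_gap: -0.0002
```

Run:
```python
from h import *
state()
pathrows([(52,135),(52,132)],[.094]*2,[98.8]*2)
cv2.imwrite("pics/top15.png",manip.capture("top")[:,:,::-1])
crop(cv2.imread("pics/top15.png"),225,105,130,60,6,"pics/topc15.png")
```

```text
t 26.4 tcp [0.5889 0.1752 0.0942] st [ 51.4 150.5] F [-0.39  0.8  -0.53] gap -0.0002 j [13.1 33.1 83.6  0.2 63.2  4.3]
[[-1.56, 0.03, 0.01], [-1.86, 0.02, 0.01]]
[-0.2, -0.2]
```

View pics/topc15.png

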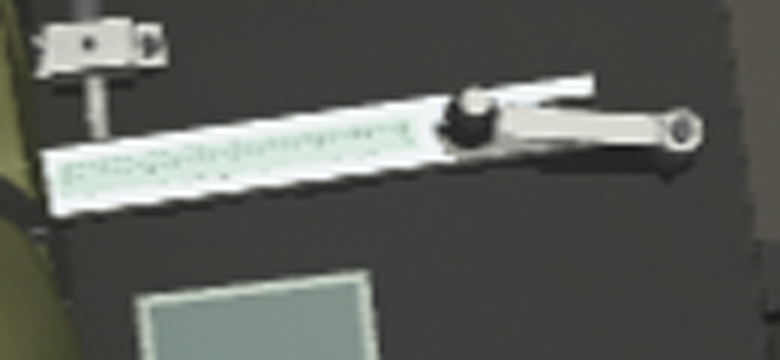

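Request:
move_arm(fingers=[1,1,1,1], delta_pos=[[-0.6,0.03,0],[-1.1,0.03,0],[-1.5,0.03,0.01],[-1.65,0.03,0.01]], turn=[0,0,0,0])

```text
time: 26.95
tool_pos: [0.5907, 0.1583, 0.0914]
tool_rot: [[-0.15, 0.989, -0.002], [0.989, 0.15, 0.003], [0.003, -0.002, -1.0]]
contact_force: [-1.0, -0.1, -0.0]
finger_gap: 0.0001
```

Request:
move_arm(fingers=[1,1], delta_pos=[[-0.05,0.0,0],[-0.1,0,0]], turn=[0,0])

```text
time: 27.2
tool_pos: [0.5908, 0.1573, 0.0915]
tool_rot: [[-0.15, 0.989, -0.002], [0.989, 0.15, 0.003], [0.003, -0.002, -1.0]]
contact_force: [-0.4, -0.4, 0.4]
finger_gap: 0.0
```

Request:
move_arm(fingers=[1,1], delta_pos=[[-0.04,0.0,0],[-0.08,0,0]], turn=[0,0])

```text
time: 27.45
tool_pos: [0.591, 0.1566, 0.0914]
tool_rot: [[-0.15, 0.989, -0.002], [0.989, 0.15, 0.003], [0.003, -0.002, -1.0]]
contact_force: [0.3, -0.4, 0.1]
finger_gap: 0.0
```

Request:
move_arm(fingers=[1,1], delta_pos=[[-0.02,0.0,-0.15],[-0.05,0,-0.22]], turn=[0,0])

```text
time: 27.7
tool_pos: [0.5909, 0.1563, 0.0936]
tool_rot: [[-0.15, 0.989, -0.003], [0.989, 0.15, 0.004], [0.004, -0.002, -1.0]]
contact_force: [-1.2, 3.7, -2.1]
finger_gap: -0.0004
```

Request:
move_arm(fingers=[1,1], delta_pos=[[-0.02,0.0,0],[-0.05,0,0]], turn=[0,0])

```text
time: 27.95
tool_pos: [0.5909, 0.1562, 0.0937]
tool_rot: [[-0.15, 0.989, -0.003], [0.989, 0.15, 0.004], [0.004, -0.002, -1.0]]
contact_force: [-0.8, 6.4, 0.1]
finger_gap: -0.0
```

Request:
move_arm(fingers=[1,1,1,1], delta_pos=[[-0.05,0.02,0],[-0.05,0.02,0],[-0.05,0.02,0],[-0.05,0.02,0]], turn=[0,0,0,0])

```text
time: 28.45
tool_pos: [0.591, 0.1562, 0.0937]
tool_rot: [[-0.151, 0.989, -0.003], [0.989, 0.151, 0.005], [0.005, -0.002, -1.0]]
contact_force: [-2.1, 5.6, -1.0]
finger_gap: -0.0004
```

Request:
move_arm(fingers=[1,1,1,1,1,1,1], delta_pos=[[0.3,0,0],[1.5,0,0],[2.5,0,-2],[2.5,0,-6],[3,-5,-10],[4,-10,-12],[5,-16,-14]], turn=[0,0,0,0,0,0,0])

```text
time: 29.32
tool_pos: [0.4256, 0.1811, 0.2346]
tool_rot: [[-0.151, 0.989, -0.002], [0.989, 0.151, 0.005], [0.005, -0.001, -1.0]]
contact_force: [0.2, 0.4, 0.5]
finger_gap: -0.0003
```

Run:
```python
from h import *
state()
cv2.imwrite("pics/s16.png",manip.capture("scene")[:,:,::-1])
crop(cv2.imread("pics/s16.png"),255,190,150,130,5,"pics/sc16.png")
cv2.imwrite("pics/top16.png",manip.capture("top")[:,:,::-1])
crop(cv2.imread("pics/top16.png"),225,105,130,60,6,"pics/topc16.png")
```

```text
t 29.325 tcp [0.4256 0.1811 0.2346] st [-109.7  177.8] F [0.17 0.37 0.53] gap -0.0003 j [ 18.4   5.8 100.4   0.3  73.9   9.6]
```

View pics/sc16.png

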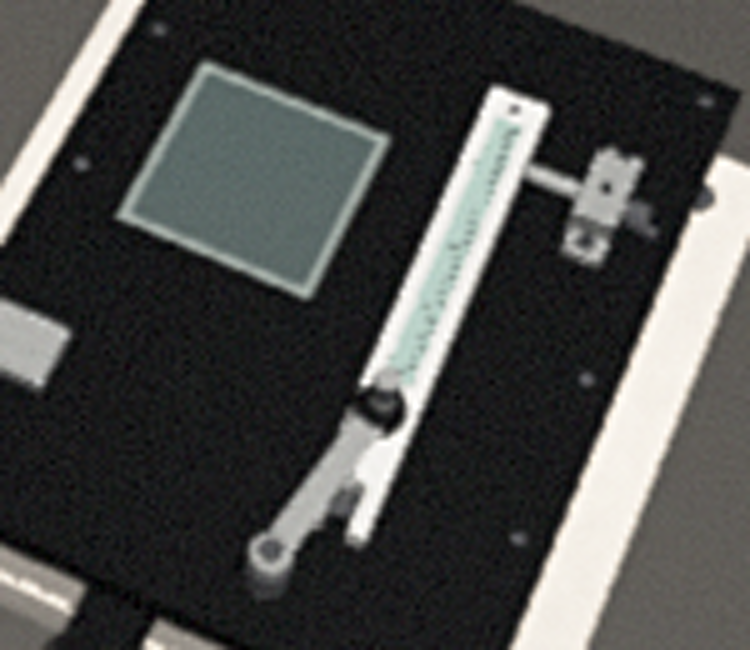

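View pics/topc16.png

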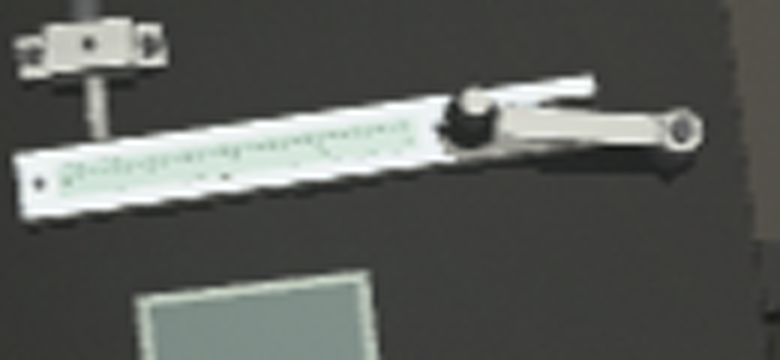

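View pics/top16.png

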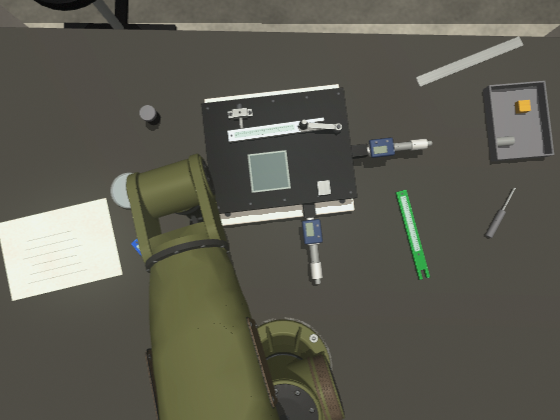

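Run:
```python
from h import *
m=manip.camera_model("top")
p=w2st(pix2w(m,[(475/6+225-.4,100/6+105-.4),(682/6+225-.4,129/6+105-.4)],.1435)); print(p); d=p[0]-p[1]; print("phi",np.pi-np.arctan2(d[1],d[0]))
state(); manip.sign_off()
```

```text
[[  50.98844295  -66.66496207]
 [  30.20886874 -146.65898649]]
phi 1.824943391668615
t 29.425 tcp [0.4241 0.1815 0.2365] st [-111.2  178.4] F [-0.32  0.5  -0.07] gap -0.0001 j [ 18.5   5.4 100.5   0.3  73.9   9.6]
the job is handed in; nothing more can be done
```

The job is handed in at 29.4 s of the 72 s, with the bar on the stop screw, home on the dowel, and held by the clip.

- **Swing:** I pushed near the free end until the bar met the screw, then held it there for about 2 s, the readings going from 6 to 7 N.
- **Slide home:** I pushed on the free end face until the slot bottomed on the dowel, with 6 to 8 N on the last push.
- **Clip:** I swung it over onto the slotted end and pushed it against its stop with about 10 N on the pin.

**Last checks:**
- **Slotted end moved:** The clip's foot shifted it sideways by about 3 to 4 mm, so the bar now lies about 0.03 rad from the stage's y (limit 0.045).
- **Bar re-checked:** With the clip on, I pressed the side (about 6 N) and then the end face (about 6 N) again. Both met solid resistance where they had before, to about 0.2 mm, so the bar is still on the screw and home. These presses came after the clip was over, so the clip swing was not strictly the last touch.
- **Clip angle disagrees slightly:** From the top picture, the pin lies within about 1 mm of where it should be at the 1.75 stop. The angle worked out from that picture was 1.82, because my height for the post's top was rough.
- **Bar forces:** No reading on the bar passed about 9 N; I read the force only at the end of each move, so short peaks in between would not show.
- **Bystanders:** The gauge block and lens can are where they were. The arm partly hid the dish in the last picture, but nothing touched it.

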